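# Clamp the lumber block with the torque-limiting knob

## Robot

A 6-joint arm with a two-finger parallel gripper is mounted at the origin on the work surface. World frame = base frame: x ahead of the robot, y to its left, z up, the work surface at z = 0. Lengths are in m, angles in rad, forces in N, time in s.
With the tool pointing down it reaches from about 0.225 to 0.875 m from the base axis. Payload 3.4 kg.
Tool frame: the origin (TCP) lies midway between the tips of the shut fingers; the grasp point (between the pads) lies 19 mm behind it (manip.grip_point_offset is the distance from the TCP to the grasp point, in m); z points along the fingers, y is the line along which they close (so a half turn about z gives the same grasp; the last joint's range is limited). The gripper opens to 85 mm and grips with 20 to 120 N. Pads are 22 mm wide; open, the fingers measure 114 mm over their backs; the gripper's body (76 mm by 85 mm) begins 54 mm behind the grasp point. The pads swing forward as they close: fully open they stand 13 mm farther back than shut.
Start: joints at [-1.352, 0.276, 1.505, -0, 1.361, -0.121], TCP at [0.192, -0.542, 0.231] pointing down, gripper open.
Joint ranges: [-2.89, 2.89], [-0.75, 2.08], [0.22, 2.7], [-1.18, 4.32], [0.11, 2.71], [-2.7, 2.7]. Speed limits (rad/s): [2.57, 2.57, 3.14, 3.14, 3.14, 3.14].

## Interface

Orientations are given as a unit quaternion [w, x, y, z].
In Python, from rig import manip gives the robot as it stands.
- The arm moves only by the shell command python3 -m handwheel 'ROWS' [FORCE]. ROWS is JSON, a list of rows, each an object with "translation": the shift along the tool's x, y, z in m, a list of three; "angular": the turn, a rotation vector about the tool's x, y, z in degrees, a list of three; "hand": the closure, from 0 (fully open) to 1 (shut). A call has 1 to 10 rows; each row shifts and turns the commanded pose from where the row before left it, along the tool's axes as they then stand; what a row does not reach is not made up. A row lasts 1/12 s, in which the tool goes at most 41.7 mm and 7.16 degrees, less where a joint would pass 70% of its speed; a pose out of reach is approached as far as the arm can. A call with a gripper value outside its range is refused whole. The fingers move at their own pace and stop on an object; FORCE is the grip in N (left out, the last holds). Time passes only in rows, so rows that do not move let the fingers close. It gives the time, the measured TCP pose, the force, the opening and the grip force at its end, in the units of the state.
- manip.get_state(): the state, without advancing time (a new reading comes with each control period).
- manip.get_image(name): name is "scene" or "top" or "wrist"; returns the picture (420x560x3 uint8, red, green, blue); there is no depth.
- manip.camera_info(name): a dict with "camera_matrix" (3x3 intrinsics, pixels), "eye" and "orientation" of the camera in the world; the wrist camera has in their place "tool_from_camera" (4x4, takes a point from camera to tool coordinates, whose origin is the TCP and whose axes are the flange's). Camera axes: x right, y down, z forward; pixel columns grow to the right and rows downward; lengths in m; the calibration is good to about 2 mm. A picture is of the moment at which its call begins: read the wrist's pose just before it. camera_info takes no time and is no camera call.
- manip.sign_off(): hands the job in; it is judged then, once.
The state is a dict: "clock": time; "qpos": joint angles; "qd": joint speeds; "effort": joint torques, N m; "position": TCP position; "ee_rot": TCP orientation; "contact_force": force on the tool from outside, world axes, zero at the start; "moment": the same for the moment, N m; "width": finger opening in m; "gripper_force": force on a finger pad.
Only numpy, scipy, OpenCV 4.12 (cv2) and the standard library are available. Lean on these libraries where they do the work, as an engineer would, in place of code of your own. Each camera call takes 0.05 s, during which the arm holds its last target. There are 200 camera calls.

## Task

A pine block lies loose under the pad of one of the two bench clamps. Turn the orange knob of that clamp clockwise until its slip clutch gives way and the knob goes on round without its steel collar, so that the block is held tight, then let go. Leave the knob of the empty clamp alone, and do not shift the block.

Things in the scene. Friction and masses are not known exactly. Their poses are not given: they have to be found in the camera images.
- knob_grip (a point): Grip point of the orange knob to turn (blue clamp with the block), on its vertical axis, 158 mm above the table. The knob is an upright bar 46 mm long (this point's x), 14 wide (y), 36 high, from 24 mm below to 12 mm above this point, on a 38 mm black disc over a 52 mm steel collar. The clamp's arm is 45 mm and more below. It turns with the knob; height fixed; clockwise seen from above tightens.
- cap (a joint): Clutch slip: angle (rad) of the knob relative to its collar, 0 at the start (white mark on the bar in line with the red mark on the collar), growing clockwise. Up to contact of pad and block knob and collar turn together (0.08 N m); then it slips smoothly at 0.16 N m, with no end stop. A clockwise turn of 1.4 rad from the start is always enough; more does no harm. It stays as left.
- pad: Black rubber pad of that clamp, 34 mm across, 10 mm thick, on the knob's axis under the arm; origin at the centre of its underside, which starts 1.9 to 3.8 mm above the block. The collar's screw lowers it 4.8 mm per rad, so it meets the block after 0.3 to 0.9 rad of turning.
- block: Pale pine lumber block, 89 x 150 x 38 mm, about 0.25 kg, loose and flat on the clamp's 18 mm thick steel base, under the pad; origin at the centre of its underside, x across its 89 mm width, y along its length. It juts out on both sides of the clamp's arm.
- spare_end (a point): A point on the end of the bar of the other knob (the empty clamp, same make), 23 mm from that knob's axis, 12 mm below its top: not to be turned.

How it is judged:
At the end, for the whole second after the job is handed in: The pad presses on the block with more than 5 N, the knob's clutch has slipped by more than 0.12 rad against its collar, and the block is within 12 mm of where it started (contact force between pad and block above 5 N and value of joint cap above 0.12 rad and distance of block from where it was at the start of the episode below 0.012 m); the robot touches nothing.
It fails at once if the empty clamp's knob is turned or pushed (its bar's end moves more than 8 mm) (distance of spare_end from where it was at the start of the episode above 0.008 m).
It also fails if it takes over 32 s, if anything falls off the work surface, if the arm or the gripper's body presses on something with over 40 N, if the wrist force passes 120 N, or if a joint passes its speed limit or range.

## Working session

There is one attempt and no reset: what is moved stays moved. The work goes in short steps, Python scripts to look and compute and a shell command to move; the robot and the scene stay as the last step left them, time stands still between calls to the robot, and variables do not carry over. Pictures are saved under pics/ and viewed, at most 10 in all, crops included, and the job is handed in when it is done.

```bash
mkdir -p pics
python3 - <<'E'
from rig import manip
import cv2,numpy as np
s=manip.get_state();print(s)
for n in("top","scene"):
    im=manip.get_image(n);cv2.imwrite(f"pics/{n}0.png",im[...,::-1]);print(n,manip.camera_info(n))
print(manip.camera_info("wrist"))
E
```

```text
{'clock': 0.0, 'qpos': array([-1.35201155e+00,  2.76593676e-01,  1.50614632e+00, -2.25814724e-05,
        1.36065165e+00, -1.21021486e-01]), 'qd': array([ 3.39968650e-05,  5.28260608e-04, -1.14122598e-03,  7.32121297e-05,
        1.46061939e-03, -1.96556907e-03]), 'effort': array([ 8.46059702e-04, -4.16776586e+01, -2.45807040e+01, -4.55992074e-05,
        1.09524993e-02, -2.95924437e-06]), 'position': array([ 0.1915122 , -0.54161931,  0.23043518]), 'ee_rot': array([-8.97882760e-04,  9.85600352e-01,  1.69089138e-01, -5.49784053e-05]), 'contact_force': array([ 0.82741099,  0.16435127, -0.64121291]), 'moment': array([-0.03259669,  0.03381371,  0.02601294]), 'gripper_force': 0.0, 'width': 0.08563229312946233}
top {'camera_matrix': array([[383.56852245,   0.        , 279.19239847],
       [  0.        , 383.56852245, 209.84863651],
       [  0.        ,   0.        ,   1.        ]]), 'eye': array([ 0.42579221, -0.00705309,  0.87456272]), 'orientation': array([ 0.04536152, -0.69698078,  0.71274756, -0.0644286 ])}
scene {'camera_matrix': array([[439.18610511,   0.        , 278.50950351],
       [  0.        , 439.18610511, 207.54563254],
       [  0.        ,   0.        ,   1.        ]]), 'eye': array([ 1.03881299, -0.31070132,  0.93412833]), 'orientation': array([-0.26461068,  0.82392195,  0.47835378, -0.14937024])}
{'camera_matrix': array([[337.40919123,   0.        , 281.47530338],
       [  0.        , 337.40919123, 212.16577609],
       [  0.        ,   0.        ,   1.        ]]), 'tool_from_camera': array([[-3.37900262e-04, -9.49400058e-01, -3.14069124e-01,
         8.12330477e-02],
       [ 9.99999938e-01, -2.90798678e-04, -1.96822783e-04,
        -8.19091672e-04],
       [ 9.55326753e-05, -3.14069172e-01,  9.49400098e-01,
        -1.43362536e-01],
       [ 0.00000000e+00,  0.00000000e+00,  0.00000000e+00,
         1.00000000e+00]])}
```

View pics/top0.png

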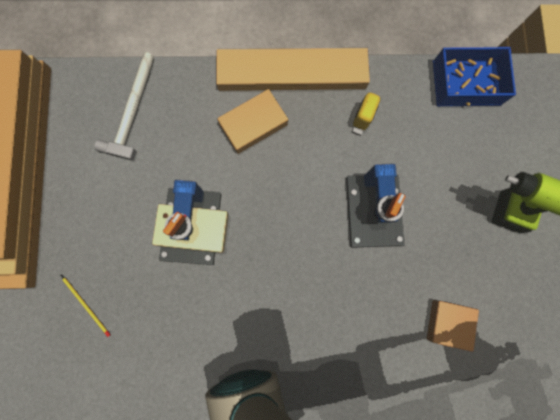

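View pics/scene0.png

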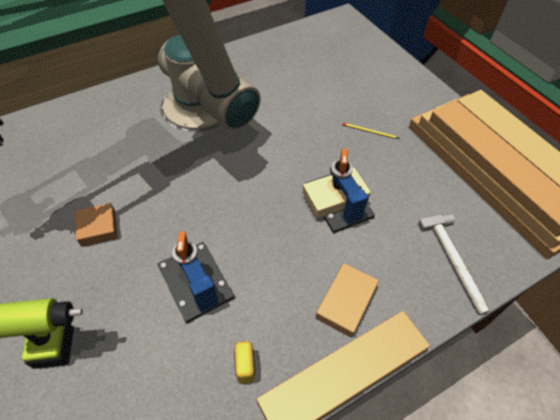

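The block's clamp is on the left in the top view, with its orange bar near (175,224). In the scene view the bar is near (344,162). The empty clamp's knob is at (396,205) in top. I'll localise both bars by colour mask.

```bash
cat > h.py <<'E'
import numpy as np,cv2
from scipy.spatial.transform import Rotation as R
from rig import manip
def rot(q): return R.from_quat(np.roll(q,-1)).as_matrix()
def cam(n,s=None):
    c=manip.camera_info(n);K=c["camera_matrix"]
    if n=="wrist":
        T=np.eye(4);T[:3,:3]=rot(s["ee_rot"]);T[:3,3]=s["position"];T=T@c["tool_from_camera"]
        return K,T[:3,:3],T[:3,3]
    return K,rot(c["orientation"]),np.array(c["eye"])
def onplane(C,uv,z):
    K,Rm,e=C;uv=np.atleast_2d(uv).astype(float)
    d=(Rm@np.linalg.inv(K)@np.c_[uv,np.ones(len(uv))].T).T
    return e+d*((z-e[2])/d[:,2])[:,None]
def orange(im,lo=150):
    h=cv2.cvtColor(im,cv2.COLOR_RGB2HSV);m=cv2.inRange(h,(2,lo,60),(16,255,255))
    cs,_=cv2.findContours(m,cv2.RETR_EXTERNAL,cv2.CHAIN_APPROX_NONE)
    return m,sorted([c for c in cs if cv2.contourArea(c)>30],key=cv2.contourArea,reverse=True)
E
python3 - <<'E'
from h import *
for n in("top","scene"):
    im=cv2.imread(f"pics/{n}0.png")[...,::-1].copy();C=cam(n);m,cs=orange(im,170)
    for c in cs:
        p=c[:,0];u=p.mean(0);print(n,cv2.contourArea(c),p.min(0),p.max(0),onplane(C,u,.16)[0].round(3),cv2.minAreaRect(c))
    im=im[...,::-1]
    a=im[170:280,120:240] if n=="top" else im[130:240,290:410]
    cv2.imwrite(f"pics/{n}c.png",cv2.resize(a,None,fx=5,fy=5,interpolation=cv2.INTER_CUBIC))
E
```

```text
top 75.5 [390 194] [399 215] [ 0.543 -0.249  0.16 ] ((396.5000305175781, 205.00003051757812), (7.155416965484619, 21.913463592529297), 26.56505012512207)
top 37.5 [165 221] [176 233] [0.509 0.176 0.16 ] ((170.05056762695312, 227.2191162109375), (6.6779866218566895, 11.765976905822754), 32.0053825378418)
scene 3845.5 [424  17] [559 141] [0.481 0.706 0.16 ] ((496.44512939453125, 76.344970703125), (178.10028076171875, 26.79507064819336), 37.77568054199219)
scene 174.0 [209   0] [246  10] [-0.221  0.224  0.16 ] ((227.19410705566406, 1.623530387878418), (9.761872291564941, 37.42050552368164), 77.47119140625)
scene 115.0 [177 232] [186 258] [ 0.549 -0.25   0.16 ] ((181.5, 245.0), (26.0, 9.0), 90.0)
scene 60.0 [340 150] [346 172] [0.521 0.166 0.16 ] ((343.0, 161.0), (22.0, 6.0), 90.0)
```

View pics/topc.png

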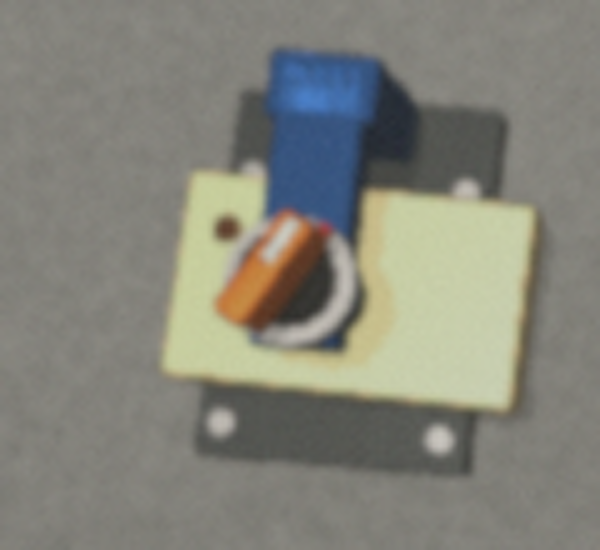

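The crop shows the bar running lower-left to upper-right, with the white mark at its upper-right end. The collar centre is at about top pixel (178.6,226.6), and the red mark is in line with the white one.

Run:
```python
from h import *
C=cam("top")
ax=onplane(C,[178.6,226.6],.122)[0];print("axis",ax)
a,b=onplane(C,[[120+305/5,170+222/5],[120+258/5,170+278/5]],.17);print("bar yaw",np.degrees(np.arctan2(*(a-b)[1::-1])))
s=manip.get_state();M=rot(s["ee_rot"]);print("psi",np.degrees(np.arctan2(M[1,0],M[0,0])))
print("delta tool to above axis",M.T@(np.array([ax[0],ax[1],.27])-s["position"]))
```

```text
axis [0.5142972  0.16915183 0.122     ]
bar yaw -39.48514528074888
psi 19.470206138145482
delta tool to above axis [ 0.54123199 -0.56264039 -0.03843553]
```

```bash
python3 -m handwheel '[{"translation":[0,0,-0.02],"angular":[0,0,-6],"hand":0},{"translation":[0,0,-0.02],"angular":[0,0,-6],"hand":0},{"translation":[0,0,0],"angular":[0,0,-6],"hand":0},{"translation":[0,0,0],"angular":[0,0,-6],"hand":0},{"translation":[0,0,0],"angular":[0,0,-6],"hand":0},{"translation":[0,0,0],"angular":[0,0,-6],"hand":0},{"translation":[0,0,0],"angular":[0,0,-6],"hand":0},{"translation":[0,0,0],"angular":[0,0,-6],"hand":0},{"translation":[0,0,0],"angular":[0,0,-6],"hand":0},{"translation":[0,0,0],"angular":[0,0,-6],"hand":0}]' 60
python3 -m handwheel '[{"translation":[0,0,0],"angular":[0,0,-6],"hand":0},{"translation":[0,0,0],"angular":[0,0,-6],"hand":0},{"translation":[0,0,0],"angular":[0,0,-6],"hand":0},{"translation":[0,0,0],"angular":[0,0,-6],"hand":0},{"translation":[0,0,0],"angular":[0,0,-6],"hand":0},{"translation":[0,0,0],"angular":[0,0,-6],"hand":0},{"translation":[0,0,0],"angular":[0,0,-6],"hand":0},{"translation":[0,0,0],"angular":[0,0,-6],"hand":0},{"translation":[0,0,0],"angular":[0,0,-6],"hand":0},{"translation":[0,0,0],"angular":[0,0,-6],"hand":0}]'
python3 - <<'E'
from h import *
s=manip.get_state();M=rot(s["ee_rot"]);print(s["qpos"],"psi",np.degrees(np.arctan2(M[1,0],M[0,0])),s["contact_force"])
print(M.T@(np.array([.5143,.1692,.27])-s["position"]))
E
```

```text
clock: 0.93
position: [0.1916, -0.5418, 0.2708]
ee_rot: [-0.001, 0.767, 0.641, 0.0]
contact_force: [-0.3, -0.3, -0.0]
width: 0.0854
gripper_force: 0.0
clock: 1.77
position: [0.1916, -0.5418, 0.2708]
ee_rot: [-0.0, 0.344, 0.939, 0.0]
contact_force: [-0.3, 0.1, 0.0]
width: 0.0854
gripper_force: 0.0
[-1.35198337e+00  2.57060727e-01  1.43409032e+00 -3.35571826e-06
  1.45148970e+00 -2.22058518e+00] psi 139.76725577167343 [-0.29908635  0.11845704  0.00030052]
[0.21289134 0.75127015 0.00143947]
```

```bash
for i in 1; do :; done
python3 -m handwheel '[{"translation":[0.0071,0.025,0],"angular":[0,0,0],"hand":0},{"translation":[0.0071,0.025,0],"angular":[0,0,0],"hand":0},{"translation":[0.0071,0.025,0],"angular":[0,0,0],"hand":0},{"translation":[0.0071,0.025,0],"angular":[0,0,0],"hand":0},{"translation":[0.0071,0.025,0],"angular":[0,0,0],"hand":0},{"translation":[0.0071,0.025,0],"angular":[0,0,0],"hand":0},{"translation":[0.0071,0.025,0],"angular":[0,0,0],"hand":0},{"translation":[0.0071,0.025,0],"angular":[0,0,0],"hand":0},{"translation":[0.0071,0.025,0],"angular":[0,0,0],"hand":0},{"translation":[0.0071,0.025,0],"angular":[0,0,0],"hand":0}]'
python3 -m handwheel '[{"translation":[0.0071,0.025,0],"angular":[0,0,0],"hand":0},{"translation":[0.0071,0.025,0],"angular":[0,0,0],"hand":0},{"translation":[0.0071,0.025,0],"angular":[0,0,0],"hand":0},{"translation":[0.0071,0.025,0],"angular":[0,0,0],"hand":0},{"translation":[0.0071,0.025,0],"angular":[0,0,0],"hand":0},{"translation":[0.0071,0.025,0],"angular":[0,0,0],"hand":0},{"translation":[0.0071,0.025,0],"angular":[0,0,0],"hand":0},{"translation":[0.0071,0.025,0],"angular":[0,0,0],"hand":0},{"translation":[0.0071,0.025,0],"angular":[0,0,0],"hand":0},{"translation":[0.0071,0.025,0],"angular":[0,0,0],"hand":0}]'
python3 -m handwheel '[{"translation":[0.0071,0.025,0],"angular":[0,0,0],"hand":0},{"translation":[0.0071,0.025,0],"angular":[0,0,0],"hand":0},{"translation":[0.0071,0.025,0],"angular":[0,0,0],"hand":0},{"translation":[0.0071,0.025,0],"angular":[0,0,0],"hand":0},{"translation":[0.0071,0.025,0],"angular":[0,0,0],"hand":0},{"translation":[0.0071,0.025,0],"angular":[0,0,0],"hand":0},{"translation":[0.0071,0.025,0],"angular":[0,0,0],"hand":0},{"translation":[0.0071,0.025,0],"angular":[0,0,0],"hand":0},{"translation":[0.0071,0.025,0],"angular":[0,0,0],"hand":0},{"translation":[0.0071,0.025,0],"angular":[0,0,0],"hand":0}]'
python3 -m handwheel '[{"translation":[0,0,0],"angular":[0,0,0],"hand":0},{"translation":[0,0,0],"angular":[0,0,0],"hand":0}]'
cat > look.py <<'E'
from h import *
import sys
s=manip.get_state();im=manip.get_image("wrist");cv2.imwrite(f"pics/{sys.argv[1]}.png",im[...,::-1])
M=rot(s["ee_rot"]);print(s["qpos"].round(3),s["clock"],s["position"],"psi",np.degrees(np.arctan2(M[1,0],M[0,0])))
C=cam("wrist",s);m,cs=orange(im)
for c in cs[:3]:
    q=cv2.boxPoints(cv2.minAreaRect(c));P=onplane(C,q,.17);t=(P-s["position"])@M
    print(cv2.contourArea(c),q.round().tolist(),P[:,:2].round(4).tolist(),P.mean(0).round(4),"tool",t.mean(0).round(4),t[:,:2].round(4).tolist())
E
python3 look.py w1
```

```text
clock: 2.6
position: [0.3003, -0.3045, 0.271]
ee_rot: [-0.0, 0.347, 0.938, 0.0]
contact_force: [1.0, -0.6, 0.6]
width: 0.0853
gripper_force: 0.0
clock: 3.43
position: [0.4087, -0.0685, 0.271]
ee_rot: [-0.0, 0.346, 0.938, -0.0]
contact_force: [0.2, 0.1, -0.7]
width: 0.0853
gripper_force: 0.0
clock: 4.27
position: [0.5172, 0.1676, 0.2708]
ee_rot: [-0.0, 0.346, 0.938, -0.0]
contact_force: [1.1, -0.0, 0.0]
width: 0.0851
gripper_force: 0.0
clock: 4.43
position: [0.517, 0.1671, 0.2704]
ee_rot: [-0.001, 0.345, 0.938, -0.001]
contact_force: [0.0, -0.7, -0.2]
width: 0.0855
gripper_force: 0.0
[ 0.185  0.209  1.5   -0.     1.434 -0.681] 4.4333 [0.51700322 0.16707752 0.2703788 ] psi 139.58909073645466
455.5 [[274.0, 178.0], [291.0, 176.0], [295.0, 216.0], [278.0, 218.0]] [[0.4931, 0.1807], [0.5003, 0.1911], [0.5258, 0.1737], [0.5183, 0.1629]] [0.5094 0.1771 0.17  ] tool [0.0122 0.0029 0.1004] [[0.0269, -0.0049], [0.0282, 0.0077], [-0.0024, 0.0109], [-0.0038, -0.0021]]
53.0 [[278.0, 220.0], [283.0, 220.0], [283.0, 234.0], [278.0, 234.0]] [[0.5201, 0.1618], [0.5226, 0.1648], [0.5314, 0.1573], [0.5289, 0.1543]] [0.5257 0.1596 0.17  ] tool [-1.160e-02  1.000e-04  1.004e-01] [[-0.0058, -0.0018], [-0.0058, 0.002], [-0.0174, 0.002], [-0.0174, -0.0019]]
45.0 [[289.0, 218.0], [294.0, 218.0], [296.0, 233.0], [291.0, 233.0]] [[0.5245, 0.1692], [0.5264, 0.1722], [0.5369, 0.1654], [0.5349, 0.1624]] [0.5307 0.1673 0.17  ] tool [-0.0103  0.0092  0.1004] [[-0.0044, 0.0066], [-0.0039, 0.0102], [-0.0163, 0.0118], [-0.0168, 0.0082]]
```

View pics/w1.png

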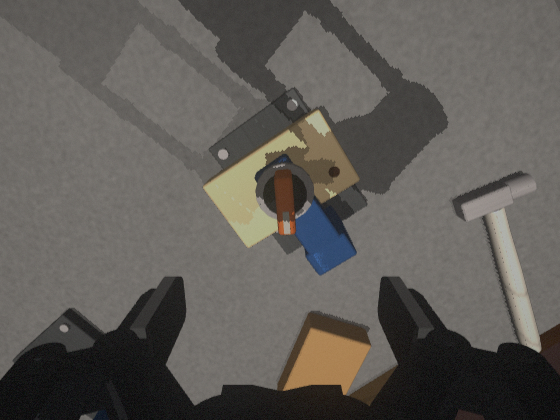

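The wrist view shows the bar spanning about (274,172) to (296,235), with the white mark at the lower end, inside a collar centred near (285,190). I'll zoom in for a precise centre and yaw.

Run:
```python
import cv2
im=cv2.imread("pics/w1.png")[145:245,225:345]
im=cv2.convertScaleAbs(im,alpha=1.8)
cv2.imwrite("pics/w1c.png",cv2.resize(im,None,fx=6,fy=6,interpolation=cv2.INTER_CUBIC))
```

```text
(no output)
```

View pics/w1c.png

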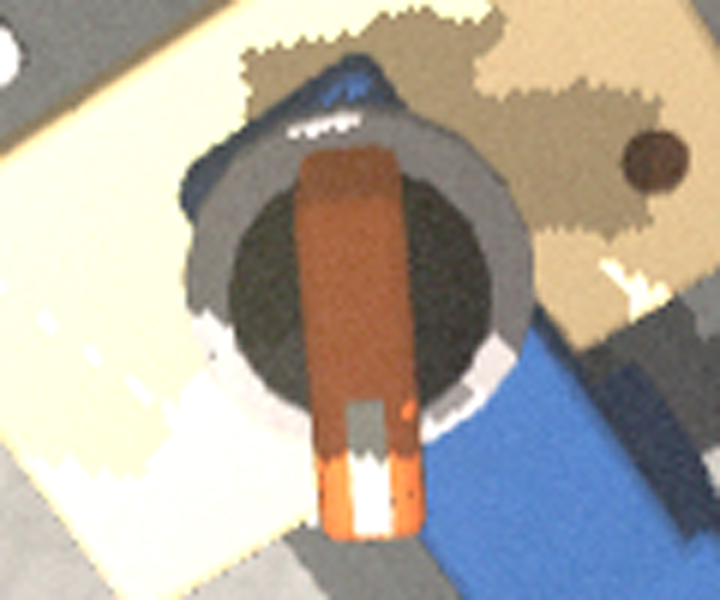

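The crop gives the bar's top-face corners at (297,200), (403,200), (322,540) and (425,535), the disc centre at (361,290) and the collar centre at (360,278), all in crop pixels.

Run:
```python
from h import *
s=manip.get_state();M=rot(s["ee_rot"]);C=cam("wrist",s)
f=lambda p,z:(onplane(C,np.array(p)/6+[225,145],z)-s["position"])@M
q=f([[297,200],[403,200],[322,540],[425,535]],.17);print(q.round(4),q.mean(0))
d=q[:2].mean(0)-q[2:].mean(0);print("len",np.hypot(*d[:2]),"turn",np.degrees(np.arctan2(d[1],d[0])))
print(f([361,290],.134),f([360,278],.122))
c=q.mean(0);print("world",s["position"]+M@c)
```

```text
[[ 0.0267 -0.0043  0.1006]
 [ 0.0267  0.0087  0.1006]
 [-0.0183 -0.0013  0.1006]
 [-0.0176  0.012   0.1006]] [0.00437913 0.00378651 0.10058812]
len 0.04477664795320193 turn -3.9826932928805574
[[0.00552367 0.00404399 0.13658839]] [[0.00412113 0.00403107 0.14858757]]
world [0.51559293 0.17182007 0.17      ]
```

```bash
python3 -m handwheel '[{"translation":[0.0045,0.004,0],"angular":[0,0,0],"hand":0},{"translation":[0,0,0.015],"angular":[0,0,-4],"hand":0},{"translation":[0,0,0.02],"angular":[0,0,0],"hand":0},{"translation":[0,0,0.02],"angular":[0,0,0],"hand":0},{"translation":[0,0,0.02],"angular":[0,0,0],"hand":0},{"translation":[0,0,0.02],"angular":[0,0,0],"hand":0},{"translation":[0,0,0.018],"angular":[0,0,0],"hand":0},{"translation":[0,0,0.016],"angular":[0,0,0],"hand":0},{"translation":[0,0,0],"angular":[0,0,0],"hand":0},{"translation":[0,0,0],"angular":[0,0,0],"hand":0}]'
python3 -m handwheel '[{"translation":[0,0,0],"angular":[0,0,0],"hand":0.6},{"translation":[0,0,0],"angular":[0,0,0],"hand":0.6},{"translation":[0,0,0],"angular":[0,0,0],"hand":0.6},{"translation":[0,0,0],"angular":[0,0,0],"hand":0.6}]' 60
python3 look.py w2
```

```text
clock: 5.32
position: [0.5155, 0.1715, 0.142]
ee_rot: [-0.001, 0.314, 0.949, -0.001]
contact_force: [0.0, -0.2, -0.1]
width: 0.0853
gripper_force: 0.0
clock: 5.65
position: [0.5169, 0.1723, 0.1433]
ee_rot: [0.001, 0.313, 0.95, 0.0]
contact_force: [0.5, 0.5, 0.8]
width: 0.0387
gripper_force: 0.0
[ 0.194  0.295  1.709 -0.     1.136 -0.739] 5.65 [0.51686687 0.17233701 0.14325356] psi 143.4644192927621
3305.5 [[260.0, 229.0], [294.0, 229.0], [294.0, 354.0], [260.0, 354.0]] [[0.4836, 0.1881], [0.4911, 0.1982], [0.537, 0.1649], [0.5285, 0.1534]] [0.51   0.1762 0.17  ] tool [ 0.0077 -0.001  -0.0268] [[0.0361, -0.0071], [0.0361, 0.0055], [-0.0207, 0.0061], [-0.0206, -0.0083]]
```

View pics/w2.png

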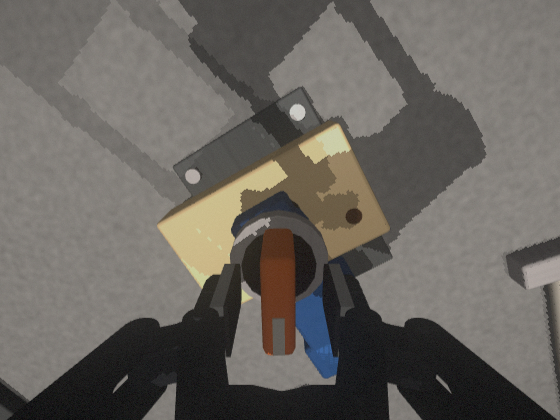

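The bar (columns 260–294) sits parallel between the fingers (inner faces at about 239 and 327), about 1 mm left of centre. I'll trim that and close.

```bash
python3 -m handwheel '[{"translation":[0,-0.001,0],"angular":[0,0,0],"hand":1},{"translation":[0,0,0],"angular":[0,0,0],"hand":1},{"translation":[0,0,0],"angular":[0,0,0],"hand":1},{"translation":[0,0,0],"angular":[0,0,0],"hand":1},{"translation":[0,0,0],"angular":[0,0,0],"hand":1},{"translation":[0,0,0],"angular":[0,0,0],"hand":1}]' 60
python3 -m handwheel '[{"translation":[0,0,0],"angular":[0,0,3],"hand":1},{"translation":[0,0,0],"angular":[0,0,3],"hand":1},{"translation":[0,0,0],"angular":[0,0,3],"hand":1},{"translation":[0,0,0],"angular":[0,0,3],"hand":1},{"translation":[0,0,0],"angular":[0,0,3],"hand":1},{"translation":[0,0,0],"angular":[0,0,3],"hand":1}]'
python3 -c "
from h import *
s=manip.get_state();print(s['qpos'],s['contact_force'],s['moment'])"
```

```text
clock: 6.2
position: [0.5157, 0.1714, 0.1427]
ee_rot: [0.0, 0.313, 0.95, -0.0]
contact_force: [-1.5, -0.7, 5.1]
width: 0.013
gripper_force: 59.8
clock: 6.7
position: [0.5156, 0.1713, 0.1427]
ee_rot: [0.0, 0.459, 0.888, -0.0]
contact_force: [-1.3, -1.1, 4.9]
width: 0.0127
gripper_force: 60.1
[ 1.93004881e-01  2.94140978e-01  1.71186318e+00 -4.73761651e-04
  1.13562267e+00 -4.23707215e-01] [-1.33643018 -1.10709926  4.92796028] [-0.16921983  0.31137071  0.05796199]
```

```bash
python3 -m handwheel '[{"translation":[0,0,0],"angular":[0,0,4],"hand":1},{"translation":[0,0,0],"angular":[0,0,4],"hand":1},{"translation":[0,0,0],"angular":[0,0,4],"hand":1},{"translation":[0,0,0],"angular":[0,0,4],"hand":1},{"translation":[0,0,0],"angular":[0,0,4],"hand":1},{"translation":[0,0,0],"angular":[0,0,4],"hand":1},{"translation":[0,0,0],"angular":[0,0,4],"hand":1},{"translation":[0,0,0],"angular":[0,0,4],"hand":1}]'
python3 -m handwheel '[{"translation":[0,0,0],"angular":[0,0,4],"hand":1},{"translation":[0,0,0],"angular":[0,0,4],"hand":1},{"translation":[0,0,0],"angular":[0,0,4],"hand":1},{"translation":[0,0,0],"angular":[0,0,4],"hand":1},{"translation":[0,0,0],"angular":[0,0,4],"hand":1},{"translation":[0,0,0],"angular":[0,0,4],"hand":1},{"translation":[0,0,0],"angular":[0,0,4],"hand":1},{"translation":[0,0,0],"angular":[0,0,4],"hand":1}]'
python3 -m handwheel '[{"translation":[0,0,0],"angular":[0,0,4],"hand":1},{"translation":[0,0,0],"angular":[0,0,4],"hand":1},{"translation":[0,0,0],"angular":[0,0,4],"hand":1},{"translation":[0,0,0],"angular":[0,0,4],"hand":1},{"translation":[0,0,0],"angular":[0,0,4],"hand":1},{"translation":[0,0,0],"angular":[0,0,4],"hand":1},{"translation":[0,0,0],"angular":[0,0,0],"hand":1}]'
python3 look.py w3
```

```text
clock: 7.37
position: [0.5155, 0.1713, 0.1427]
ee_rot: [0.0, 0.686, 0.727, -0.0]
contact_force: [-2.3, 0.0, 5.6]
width: 0.013
gripper_force: 60.2
clock: 8.03
position: [0.5154, 0.1713, 0.1426]
ee_rot: [0.0, 0.86, 0.51, -0.0]
contact_force: [-2.0, -0.9, 5.4]
width: 0.013
gripper_force: 60.2
clock: 8.62
position: [0.5153, 0.1714, 0.1426]
ee_rot: [0.0, 0.947, 0.32, -0.0]
contact_force: [-1.9, -1.1, 4.8]
width: 0.0126
gripper_force: 60.1
[ 0.193  0.294  1.712 -0.     1.136  1.112] 8.6167 [0.51527184 0.17136863 0.14262421] psi 37.35353499347043
3375.5 [[264.0, 356.0], [264.0, 230.0], [299.0, 230.0], [299.0, 356.0]] [[0.4939, 0.1652], [0.5397, 0.199], [0.5476, 0.1887], [0.5028, 0.1534]] [0.521  0.1766 0.17  ] tool [ 0.0077 -0.0007 -0.0274] [[-0.0208, -0.0081], [0.0362, -0.0071], [0.0362, 0.0058], [-0.0208, 0.0067]]
```

View pics/w3.png

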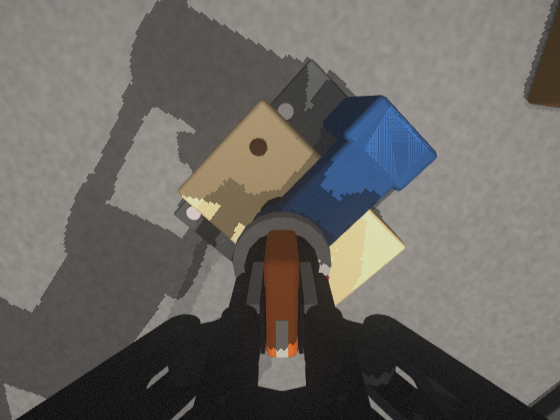

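The knob turned 106° with the bar still parallel in the grip (columns 264–299). Releasing and lifting off.

```bash
python3 -m handwheel '[{"translation":[0,0,0],"angular":[0,0,0],"hand":0},{"translation":[0,0,0],"angular":[0,0,0],"hand":0},{"translation":[0,0,0],"angular":[0,0,0],"hand":0},{"translation":[0,0,0],"angular":[0,0,0],"hand":0},{"translation":[0,0,0],"angular":[0,0,0],"hand":0},{"translation":[0,0,0],"angular":[0,0,0],"hand":0},{"translation":[0,0,-0.015],"angular":[0,0,0],"hand":0},{"translation":[0,0,-0.02],"angular":[0,0,0],"hand":0},{"translation":[0,0,-0.025],"angular":[0,0,0],"hand":0},{"translation":[0,0,-0.03],"angular":[0,0,0],"hand":0}]'
python3 -m handwheel '[{"translation":[0,0,-0.03],"angular":[0,0,0],"hand":0},{"translation":[0,0,-0.03],"angular":[0,0,0],"hand":0},{"translation":[0,0,0],"angular":[0,0,0],"hand":0},{"translation":[0,0,0],"angular":[0,0,0],"hand":0}]'
python3 look.py w4
python3 - <<'E'
import cv2
im=cv2.imread("pics/w4.png");im=cv2.convertScaleAbs(im[110:290,180:420],alpha=1.6)
cv2.imwrite("pics/w4c.png",cv2.resize(im,None,fx=3,fy=3,interpolation=cv2.INTER_CUBIC))
E
```

```text
clock: 9.5
position: [0.5147, 0.1713, 0.2319]
ee_rot: [-0.0, 0.947, 0.321, -0.002]
contact_force: [0.4, 0.1, 0.3]
width: 0.0854
gripper_force: 0.0
clock: 9.83
position: [0.5167, 0.1717, 0.2943]
ee_rot: [0.0, 0.947, 0.321, 0.002]
contact_force: [-0.4, 0.6, -0.1]
width: 0.0853
gripper_force: 0.0
[ 0.193  0.198  1.457 -0.     1.482  1.11 ] 9.8333 [0.51673343 0.17170354 0.29427811] psi 37.47256170047096
604.5 [[273.0, 178.0], [288.0, 178.0], [288.0, 229.0], [273.0, 229.0]] [[0.5302, 0.1912], [0.5376, 0.1815], [0.5027, 0.1545], [0.495, 0.1646]] [0.5164 0.1729 0.17  ] tool [-0.     -0.0015  0.1243] [[0.022, -0.0075], [0.022, 0.0046], [-0.0221, 0.0049], [-0.0221, -0.0079]]
```

View pics/w4c.png

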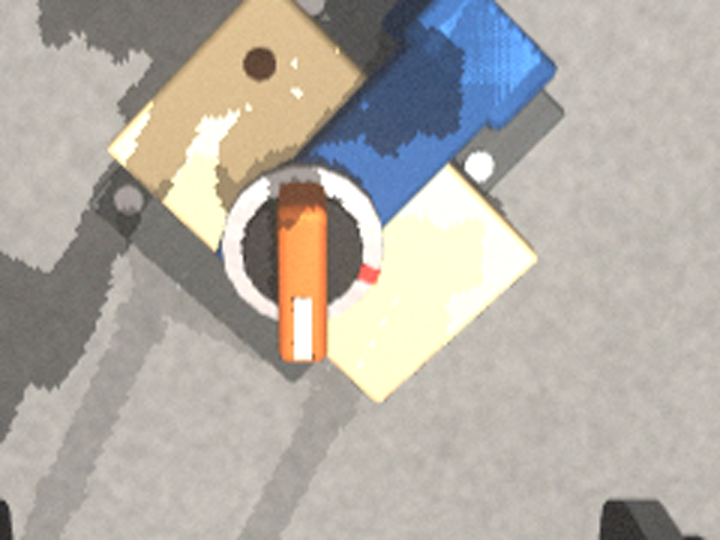

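The white mark points straight down at (303,328) while the red collar mark lags at (369,273), roughly 70° of slip. The block is still in place under the pad and the gripper is clear of everything. Handing in.

```bash
python3 -c "
from rig import manip
print(manip.sign_off())"
```

```text
the job is handed in; nothing more can be done
None
```

I turned the block clamp's knob about 106° clockwise, until its clutch slipped roughly 70° against the collar. I then let go, moved clear and handed the job in at about 10 s. The other clamp's knob was not touched and the block looked unmoved, but I had no direct reading of the pad force and the hand-in returned no verdict.

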